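# Turn the chisel and the brush end for end in the sloped tool bin

## Task

In the sloped three-compartment tool bin the cold chisel and the dusting brush lie the wrong way round: cutting edge and bristles stick out in front where hands go. One at a time, first the chisel and then the brush: draw it out from under the clear hood, lay it flat on the bare table and let go of it, then take it by its other end and put it back, cutting edge or bristles under the hood and the other end in front, wholly behind the front lip and lying on the floor of a compartment that it has to itself. Drop neither of them, and leave the marker pen and the stones on the table as they are.

Things in the scene. Friction and masses are not known exactly. Their poses are not given: they have to be found in the camera images.
- tool_bin: Plywood tool bin fixed to the table, 300 mm wide (y), 190 deep (x); three compartments side by side, open in front, each 88 mm wide inside, centres at bin y = -94, 0, +94 mm, walls 6 mm. Origin on the table under its middle, x to the rear, z up. Floors slope 15 degrees, falling to the front: height 28 mm at bin x = -94 mm, 28 + 0.268 (x + 94) mm behind that, to x = 94 mm.
- hood_edge (a point): Middle of the front edge of the clear hood, 100 mm up the slope, at its underside (48 mm above the floor, square to it). The hood is parallel to the floor and roofs all compartments from here back to the rear wall, whose face is 189 mm up the slope. Its top is 53 mm above the floor; the metal strip on its front edge 56 mm.
- cell_left (a point): Point on the floor of the left compartment (bin y = +94 mm), on its middle line, 40 mm up the slope from the floor's front end. A lip 10 mm high closes the front, 0 to 6 mm up the slope. In the open front part (to 100 mm up the slope) the dividers are 20 mm high.
- cell_middle (a point): The same point of the middle compartment (bin y = 0). Mind the black tub on the table before the bin: its overhanging rim is 75 mm high, and a tool drawn out low can catch under it.
- cell_right (a point): The same point of the right compartment (bin y = -94 mm).
- chisel: Red-painted steel cold chisel, 150 mm long, 20 mm wide, 16 mm high, 0.16 kg. Origin: middle of its underside; z up out of its upper face, y along its length from the cutting edge (-y) to the struck head (+y). At the start it lies in one of the compartments (any of the three) along the slope, cutting edge to the front, about 75 mm of it in the open.
- chisel_edge (a point): Middle of the chisel's cutting edge end, 75 mm from its middle, 8 mm above its underside.
- chisel_head (a point): Middle of the chisel's struck head end, 75 mm from its middle, 8 mm above its underside.
- brush: Dusting brush with a wooden handle, 156 mm long, 18 mm wide and 18 mm high, 0.03 kg. Origin: middle of its underside; y along its length from bristles (-y, the last 38 mm) to handle (+y). The bristles are modelled stiff and may be gripped. At the start it lies in another compartment along the slope, bristles to the front, about 75 mm of it in the open.
- bristle_tip (a point): Tip of the brush's bristles, 78 mm from its middle, 9 mm above its underside.
- handle_end (a point): End of the brush's handle, 78 mm from its middle, 9 mm above its underside.
- marker: Felt marker pen with a red cap, 131 mm long, 13 mm thick, lying along the slope in the third compartment; stays there. Origin: middle of its underside, y along its length.
- barite: Bystander: small brown rosette of barite, 49 x 70 x 34 mm high, loose on the table. Origin: middle of its underside.
- sulphur: Bystander: pale yellow lump of sulphur, 69 x 104 x 68 mm high, loose on the table. Origin: middle of its underside.
- quartz_twins: Bystander: small white cluster of upright quartz crystals, 36 x 63 x 63 mm high, loose on the table. Origin: middle of its underside.

How it is judged:
By the outcome, as a careful person would: the job done as asked, in the order asked, and still so for the second after the job is handed in, with the robot touching nothing.
It also fails if it takes over 72 s, if anything falls off the work surface, if the arm or the gripper's body presses on something with over 40 N, if the wrist force passes 120 N, or if a joint passes its speed limit or range.

## Robot

A 6-joint arm with a two-finger parallel gripper is mounted at the origin on a cart in front of the work surface, level with it; the furniture and walls round the work are solid. World frame = base frame: x ahead of the robot, y to its left, z up, the work surface at z = 0. Lengths are in m, angles in rad, forces in N, time in s.
With the tool pointing down it reaches from about 0.325 to 0.85 m from the base axis. Payload 15.5 kg.
Tool frame: the origin (TCP) lies at the very end of the fingers, on their centre line; the grasp point (between the pads) lies 19 mm behind it; z points along the fingers, y is the line along which they close (so a half turn about z gives the same grasp; the last joint's range is limited). The gripper opens to 91 mm and grips with 3 to 60 N. Pads are 32 mm wide; open, the fingers measure 118 mm over their backs; the gripper's body (76 mm by 178 mm) begins 60 mm behind the grasp point.
Start: joints at [-1.198, 0.494, 1.345, -0, 1.302, -0.096], TCP at [0.282, -0.558, 0.214] pointing down, gripper open.
Joint ranges: [-2.91, 2.91], [-0.82, 2.16], [0.22, 2.67], [-1.22, 4.37], [0.12, 2.79], [-3.08, 3.08]. Speed limits (rad/s): [1.89, 1.89, 2.57, 3.01, 3.01, 3.01].

## Interface

Orientations are given as a rotation vector (axis times angle).
In Python, from rig import env, eyes gives the robot as it stands.
- The arm moves only by the shell command python3 -m crank 'ROWS'. ROWS is JSON, a list of rows, each an object with "turn": the turn, a rotation vector about the tool's x, y, z in rad, a list of three; "xyz": the shift along the tool's x, y, z in m, a list of three; "jaw": the finger opening in m, from 0 to 0.0912. In form: [{"turn": [wx, wy, wz], "xyz": [dx, dy, dz], "jaw": jaw}, ...]. A call has exactly 8 rows; each row shifts and turns the commanded pose from where the row before left it, along the tool's axes as they then stand; what a row does not reach is not made up. A row lasts 1/10 s, in which the tool goes at most 50 mm and 8.59 degrees, less where a joint would pass 70% of its speed; a pose out of reach is approached as far as the arm can. A call is refused whole if a number of a shift passes 0.05 or a number of a turn 0.15, either way. A call with a gripper value outside its range is refused whole. The fingers move at their own pace and stop on an object; the grip force is fixed at half the most. Time passes only in rows, so rows that do not move let the fingers close, or fill a call up. It gives the time, the measured TCP pose, the force, the opening and the grip force at its end, in the units of the state.
- env.state(): the state, without advancing time (a new reading comes with each control period).
- eyes.read_camera(name): name is "scene" or "top" or "wrist"; returns the picture (480x640x3 uint8, red, green, blue); there is no depth.
- eyes.calibration(name): a dict with "intrinsics" (3x3 intrinsics, pixels), "position" and "orientation" of the camera in the world; the wrist camera has in their place "tool_from_camera" (4x4, takes a point from camera to tool coordinates, whose origin is the TCP and whose axes are the flange's). Camera axes: x right, y up, looking along -z (the intrinsics and any distortion apply to the point x, -y, -z); pixel columns grow to the right and rows downward; lengths in m; the calibration is good to about 2 mm. A picture is of the moment at which its call begins: read the wrist's pose just before it. calibration takes no time and is no camera call.
- env.hand_in(): hands the job in; it is judged then, once.
The state is a dict: "t": time; "q": joint angles; "qd": joint speeds; "joint_torque": joint torques, N m; "tool_pos": TCP position; "eef_rot": TCP orientation; "force": force on the tool from outside, world axes, zero at the start; "torque": the same for the moment, N m; "finger_gap": opening from 0.0 (shut) to 1.0 (fully open); "finger_force": force on a finger pad.
Only numpy, scipy, OpenCV 4.12 (cv2) and the standard library are available. Lean on these libraries where they do the work, as an engineer would, in place of code of your own. Each camera call takes 0.05 s, during which the arm holds its last target. There are 200 camera calls.

## Working session

There is one attempt and no reset: what is moved stays moved. The work goes in short steps, Python scripts to look and compute and a shell command to move; the robot and the scene stay as the last step left them, time stands still between calls to the robot, and variables do not carry over. Pictures are saved under pics/ and viewed, at most 10 in all, crops included, and the job is handed in when it is done.

```bash
ls; mkdir -p pics; python3 - <<'E'
from rig import env, eyes
import cv2
print(env.state())
for n in("scene","top","wrist"):
    print(n,eyes.calibration(n))
    if n!="wrist": cv2.imwrite(f"pics/{n}0.png",eyes.read_camera(n)[:,:,::-1])
E
```

```text
pics
{'t': 0.0, 'q': array([-1.19750625e+00,  4.94204332e-01,  1.34616451e+00, -2.86401963e-06,
        1.30252160e+00, -9.54860849e-02]), 'qd': array([-0.00265651,  0.00162933, -0.00042592,  0.00043   , -0.00089146,
       -0.00038993]), 'joint_torque': array([ 1.49906595e-03, -8.78823137e+01, -3.81866848e+01,  7.09665567e-02,
        5.32915886e-02, -1.97301297e-04]), 'tool_pos': array([ 0.28223185, -0.55718916,  0.21331382]), 'eef_rot': array([-3.05444089e+00, -7.29330854e-01,  2.86430060e-04]), 'force': array([-0.00819038,  0.41632357,  0.12421719]), 'torque': array([ 0.02781556,  0.01550534, -0.06168667]), 'finger_force': 0.0, 'finger_gap': 1.0002320891897698}
scene {'intrinsics': array([[604.47774573,   0.        , 317.60847426],
       [  0.        , 604.47774573, 237.23883909],
       [  0.        ,   0.        ,   1.        ]]), 'position': array([0.03047691, 0.70548356, 0.76918403]), 'orientation': array([ 0.35954428, -1.2922689 , -2.35199851])}
top {'intrinsics': array([[582.68608067,   0.        , 325.85333313],
       [  0.        , 582.68608067, 237.26782891],
       [  0.        ,   0.        ,   1.        ]]), 'position': array([ 0.45897823, -0.20564621,  1.33615895]), 'orientation': array([ 0.06373164, -0.08720268, -1.56768896])}
wrist {'intrinsics': array([[363.86829453,   0.        , 316.37574325],
       [  0.        , 363.86829453, 241.77276647],
       [  0.        ,   0.        ,   1.        ]]), 'tool_from_camera': array([[-4.53824552e-05,  9.70939296e-01,  2.39325888e-01,
         6.69271546e-02],
       [ 9.99999907e-01, -5.88527977e-05,  4.28390533e-04,
        -2.77752074e-04],
       [ 4.30026201e-04,  2.39325885e-01, -9.70939203e-01,
        -1.70637363e-01],
       [ 0.00000000e+00,  0.00000000e+00,  0.00000000e+00,
         1.00000000e+00]])}
```

View pics/scene0.png

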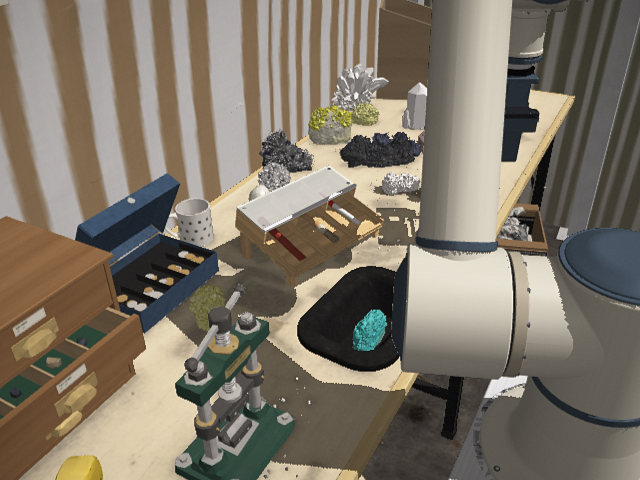

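View pics/top0.png

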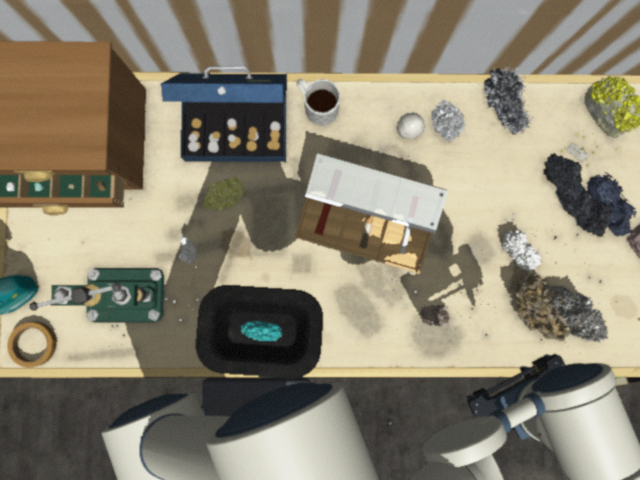

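The top view shows the bin at about (370,215), yawed. The chisel (red) is in the left compartment at (323,220), the brush in the middle at (368,237) and the marker in the right at (400,230). The tub is at (260,330), and the front right table looks bare.

```bash
cat > h.py <<'E'
import numpy as np, cv2
from scipy.spatial.transform import Rotation as R
from rig import env, eyes
F=np.diag([1.,-1,-1])
def cam(n):
    c=eyes.calibration(n); K=c["intrinsics"]
    if n=="wrist":
        s=env.state(); T=np.eye(4); T[:3,:3]=R.from_rotvec(s["eef_rot"]).as_matrix(); T[:3,3]=s["tool_pos"]
        M=T@c["tool_from_camera"]; return K,M[:3,3],M[:3,:3]
    return K,np.array(c["position"]),R.from_rotvec(c["orientation"]).as_matrix()
def ray(C,p):
    K,o,Rm=C; return o,Rm@F@np.linalg.solve(K,[p[0],p[1],1.])
def onz(C,p,z):
    o,d=ray(C,p); return o+d*(z-o[2])/d[2]
def proj(C,X):
    K,o,Rm=C; v=(np.atleast_2d(X)-o)@Rm@F@K.T; return v[:,:2]/v[:,2:]
def shoot(n,name):
    C=cam(n); im=eyes.read_camera(n)[:,:,::-1].copy(); cv2.imwrite(f"pics/{name}.png",im); return C,im
def two(C1,p1,C2,p2):
    o1,d1=ray(C1,p1);o2,d2=ray(C2,p2)
    t=np.linalg.lstsq(np.c_[d1,-d2],o2-o1,rcond=None)[0]
    a,b=o1+t[0]*d1,o2+t[1]*d2; return (a+b)/2,np.linalg.norm(a-b)
E
python3 - <<'E'
from h import *
a=cv2.imread("pics/top0.png")[145:280,290:455]; b=cv2.imread("pics/scene0.png")[155:290,225:390]
cv2.imwrite("pics/m1.png",np.hstack([cv2.resize(a,(400,327),interpolation=2),cv2.resize(b,(400,327),interpolation=2)]))
E
```

```text
(no output)
```

View pics/m1.png

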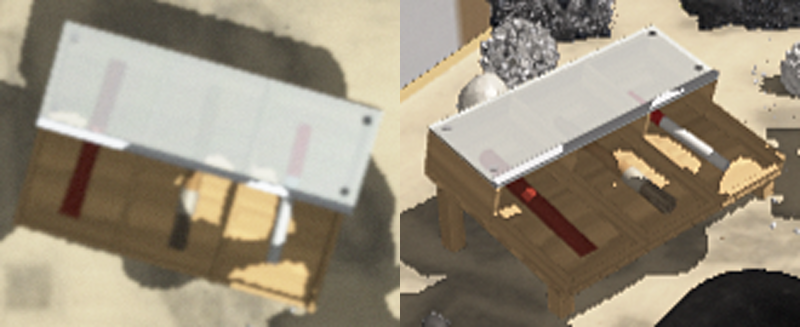

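The zoomed views confirm the layout: red chisel left, brush middle, marker right. The hood's front corners are near top (306,197) and (434,232), and scene (265,231) and (356,185).

```bash
python3 - <<'E'
from h import *
np.set_printoptions(precision=4,suppress=True)
T=cam("top");S=cam("scene")
L,e=two(T,(305.7,196.6),S,(265,231.3));print(L,e)
Rr,e2=two(T,(434.4,231.6),S,(355.8,184.7));print(Rr,e2)
d=L-Rr;print(np.linalg.norm(d),np.degrees(np.arctan2(-d[0],d[1])))
for p in[(372,318),(360,290),(360,340),(433,315),(322,330),(360,370)]:print(p,onz(T,p,0.0))
print(R.from_rotvec(env.state()["eef_rot"]).as_matrix())
E
```

```text
[ 0.6648 -0.1808  0.1058] 0.00019890734909888043
[ 0.5887 -0.4555  0.1075] 0.003091823989945763
0.2849997670792217 -15.483696026284795
(372, 318) [ 0.4035 -0.3308  0.    ]
(360, 290) [ 0.4669 -0.3038  0.    ]
(360, 340) [ 0.354  -0.3032  0.    ]
(433, 315) [ 0.4103 -0.4702  0.    ]
(322, 330) [ 0.3764 -0.217   0.    ]
(360, 370) [ 0.2871 -0.3029  0.    ]
[[ 0.8921  0.4518 -0.0004]
 [ 0.4518 -0.8921  0.0011]
 [ 0.0001 -0.0012 -1.    ]]
```

```bash
python3 -m crank '[{"turn":[0,0,0],"xyz":[0.048,-0.011,-0.005],"jaw":0.0912},{"turn":[0,0,0],"xyz":[0.048,-0.011,-0.005],"jaw":0.0912},{"turn":[0,0,0],"xyz":[0.048,-0.011,-0.005],"jaw":0.0912},{"turn":[0,0,0],"xyz":[0.048,-0.011,-0.005],"jaw":0.0912},{"turn":[0,0,0],"xyz":[0.048,-0.011,-0.005],"jaw":0.0912},{"turn":[0,0,0],"xyz":[0.048,-0.011,-0.005],"jaw":0.0912},{"turn":[0,0,0],"xyz":[0.048,-0.011,-0.005],"jaw":0.0912},{"turn":[0,0,0],"xyz":[0.048,-0.011,-0.005],"jaw":0.0912}]'; python3 -m crank '[{"turn":[0,0,0.148],"xyz":[0,0,0],"jaw":0.05},{"turn":[0,0,0.148],"xyz":[0,0,0],"jaw":0.05},{"turn":[0,0,0.148],"xyz":[0,0,0],"jaw":0.05},{"turn":[0,0,0.148],"xyz":[0,0,0],"jaw":0.05},{"turn":[0,0,0.148],"xyz":[0,0,0],"jaw":0.05},{"turn":[0,0,0],"xyz":[0,0,0],"jaw":0.05},{"turn":[0,0,0],"xyz":[0,0,0],"jaw":0.05},{"turn":[0,0,0],"xyz":[0,0,0],"jaw":0.05}]'
python3 - <<'E'
from h import *
C,im=shoot("wrist","w1"); s=env.state(); print(s["t"],s["q"],s["tool_pos"],R.from_rotvec(s["eef_rot"]).as_matrix())
np.save("w1c.npy",np.array([*C],dtype=object),allow_pickle=True)
E
```

```text
t: 0.9
tool_pos: [0.5864, -0.3039, 0.2539]
eef_rot: [-3.055, -0.73, 0.001]
force: [0.6, -1.8, -0.1]
finger_gap: 1.004
finger_force: 0.0
t: 1.7
tool_pos: [0.5851, -0.3055, 0.2538]
eef_rot: [-3.113, 0.419, 0.0]
force: [0.3, 1.2, 0.3]
finger_gap: 0.548
finger_force: 0.0
1.75 [-5.71668815e-01  5.13430758e-01  1.19627732e+00 -1.16208314e-05
  1.43212278e+00  1.26735647e+00] [ 0.58513118 -0.30556656  0.25379893] [[ 9.64242180e-01 -2.65022595e-01 -2.06553355e-04]
 [-2.65022575e-01 -9.64242200e-01  1.19195805e-04]
 [-2.30757043e-04 -6.01923207e-05 -9.99999972e-01]]Traceback (most recent call last):
  File "<stdin>", line 3, in <module>
ValueError: could not broadcast input array from shape (3,3) into shape (3,)
```

View pics/w1.png

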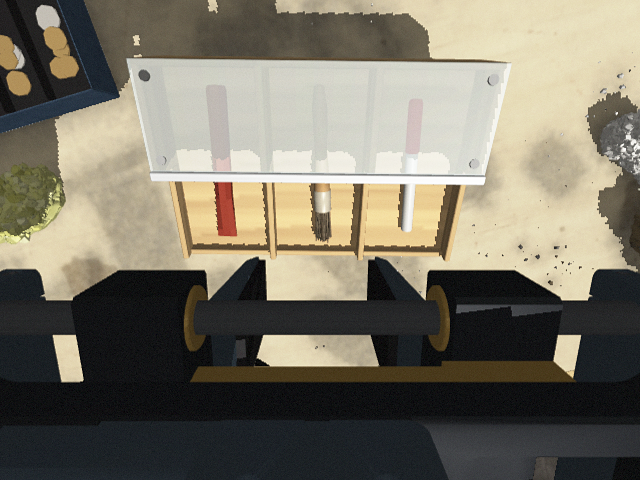

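The wrist picture shows the chisel's edge end at (228,236) with its axis running up to (217,88). The bristle tip is at (322,240) with the axis to (320,90), and the marker's end is at (406,230). The lip runs from (190,255) to (447,258) and the hood strip's top edge from (150,175) to (485,180).

```bash
python3 - <<'E'
from h import *
np.set_printoptions(precision=4,suppress=True)
C=cam("wrist"); im=cv2.imread("pics/w1.png")
for p,z in[((148,174),.108),((485,178),.108),((151,180),.106),((485,184),.106),((188,250),.0377),((448,253),.0377),((190,259),.028),((447,260),.028)]:print(p,onz(C,p,z))
cv2.imwrite("pics/w1z.png",cv2.resize(im[165:265,140:500],None,fx=2.2,fy=4.4,interpolation=2))
E
```

```text
(148, 174) [ 0.6701 -0.1791  0.108 ]
(485, 178) [ 0.5903 -0.4569  0.108 ]
(151, 180) [ 0.6648 -0.1788  0.106 ]
(485, 184) [ 0.5848 -0.4569  0.106 ]
(188, 250) [ 0.586  -0.1589  0.0377]
(448, 253) [ 0.5067 -0.4343  0.0377]
(190, 259) [ 0.5738 -0.1534  0.028 ]
(447, 260) [ 0.4953 -0.4345  0.028 ]
```

View pics/w1z.png

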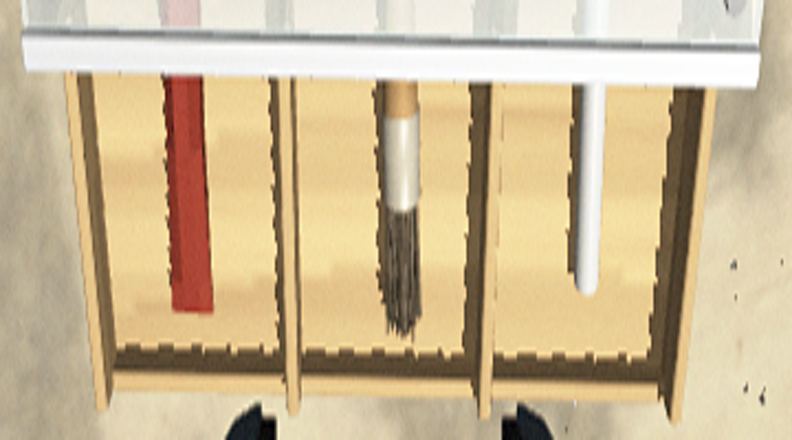

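The zoom shows the front ends of the four walls at full-image pixels (186,257.7), (273.2,258.9), (360.5,259.3) and (446.8,260.5). They give the bin pose, and the chisel and brush outlines are clear.

```bash
cat >> h.py <<'E'
import json,os
def T4(yaw,x,y):
    T=np.eye(4);T[:3,:3]=R.from_euler('z',yaw).as_matrix();T[:3,3]=[x,y,0];return T
c15,s15=np.cos(np.radians(15)),np.sin(np.radians(15))
def slope2world(B,s,y,h):  # s up slope, y lateral, h above floor
    p=np.array([-.094+s*c15-h*s15,y,.028+s*s15+h*c15]); return B[:3,:3]@p+B[:3,3]
def onslope(B,C,p,h):
    o,d=ray(C,p);n=B[:3,:3]@[-s15,0,c15];o0=slope2world(B,0,0,h)
    X=o+d*(n@(o0-o))/(n@d); q=B[:3,:3].T@(X-o0); return q@[c15,0,s15],q[1]
if os.path.exists("bin.json"): B=T4(*json.load(open("bin.json")))
def go(X,t=None):  # shift to world point X in tool axes
    s=env.state();M=R.from_rotvec(s["eef_rot"]).as_matrix();return M.T@(np.array(X)-s["tool_pos"])
E
python3 - <<'E'
from h import *
np.set_printoptions(precision=4,suppress=True)
C=cam("wrist"); im=cv2.imread("pics/w1.png")
px=[(186,257.7),(273.2,258.9),(360.5,259.3),(446.8,260.5)]; ys=[.147,.047,-.047,-.147]
W=np.array([onz(C,p,.0473) for p in px]); print(W, np.linalg.norm(W[0]-W[3]))
d=W[0]-W[3]; yaw=np.arctan2(-d[0],d[1]); 
o=W.mean(0)-R.from_euler('z',yaw).apply([-.0992,0,0]); print(np.degrees(yaw),o)
json.dump([yaw,o[0],o[1]],open("bin.json","w")); B=T4(yaw,o[0],o[1])
print("proj strip", proj(C,[slope2world(B,100,y,56) for y in()]) if 0 else proj(C,[slope2world(B,.1,y,h) for y in(.145,-.145) for h in(.056,.048)]))
hsv=cv2.cvtColor(im,cv2.COLOR_BGR2HSV)
m=((hsv[...,0]<8)|(hsv[...,0]>172))&(hsv[...,1]>150)&(hsv[...,2]>60); m[:183]=0;m[250:]=0;m[:,:180]=0;m[:,270:]=0
m=m.astype(np.uint8);cs=max(cv2.findContours(m,0,1)[0],key=cv2.contourArea);print(cv2.boundingRect(cs))
for r in(190,200,210,220,230,233):
    c=np.flatnonzero(m[r]); print(r,c.min(),c.max(),onslope(B,C,(c.mean(),r),.016))
print("edge",onslope(B,C,(228,235.8),.016),"tip",onslope(B,C,(322.5,240.5),.009),"ferr top",onslope(B,C,(320.8,190),.018), onslope(B,C,(322.2,212),.018), "marker",onslope(B,C,(406.5,231),.0065))
E
```

```text
[[ 0.58   -0.158   0.0473]
 [ 0.5538 -0.2483  0.0473]
 [ 0.5284 -0.3391  0.0473]
 [ 0.5023 -0.4288  0.0473]] 0.2817516275761587
-16.008299510709026 [ 0.6365 -0.3209  0.0473]
proj strip [[149.2613 180.0738]
 [152.9492 177.0311]
 [486.1085 183.8657]
 [482.4277 180.7469]]
(215, 183, 22, 53)
190 216 231 (np.float64(0.07640445426201749), np.float64(0.09291283517821705))
200 216 232 (np.float64(0.06578667973682034), np.float64(0.0936066063165754))
210 217 233 (np.float64(0.054867860225923444), np.float64(0.09381185720810373))
220 218 234 (np.float64(0.043628622779253556), np.float64(0.09402313128436492))
230 218 235 (np.float64(0.03204822905121591), np.float64(0.09476443824787105))
233 218 236 (np.float64(0.028511061947452614), np.float64(0.09462289084251364))
edge (np.float64(0.025187903543485844), np.float64(0.09392610936206415)) tip (np.float64(0.0169419506236493), np.float64(-0.006091305814934972)) ferr top (np.float64(0.0783028849990743), np.float64(-0.003163646421943717)) (np.float64(0.054738403406541486), np.float64(-0.004971428504206125)) marker (np.float64(0.02833972555980037), np.float64(-0.09627706888118452))
```

```bash
python3 -m crank '[{"turn":[0,0,0.011],"xyz":[0,0,0],"jaw":0.045},{"turn":[0,0.131,0],"xyz":[0,0,0],"jaw":0.045},{"turn":[0,0.131,0],"xyz":[0,0,0],"jaw":0.045},{"turn":[0,0,0],"xyz":[0,0,0],"jaw":0.045},{"turn":[0,0,0],"xyz":[0,0,0],"jaw":0.045},{"turn":[0,0,0],"xyz":[0,0,0],"jaw":0.045},{"turn":[0,0,0],"xyz":[0,0,0],"jaw":0.045},{"turn":[0,0,0],"xyz":[0,0,0],"jaw":0.045}]'
python3 - <<'E'
from h import *
M=R.from_rotvec(env.state()["eef_rot"]).as_matrix(); print(B[:3,:3].T@M)
print(go(slope2world(B,.046,.094,.09)))
E
```

```text
t: 2.55
tool_pos: [0.5859, -0.3058, 0.254]
eef_rot: [3.048, -0.432, 0.401]
force: [-0.0, 0.1, 1.0]
finger_gap: 0.498
finger_force: 0.0
[[ 9.65943892e-01 -2.32175983e-03  2.58741198e-01]
 [-2.20356305e-03 -9.99997293e-01 -7.46828388e-04]
 [ 2.58742231e-01  1.51241776e-04 -9.65946393e-01]]
[-0.05254822 -0.09342671  0.11750626]
```

```bash
python3 -m crank '[{"turn":[0,0,0],"xyz":[-0.0105,-0.0187,0.0235],"jaw":0.045},{"turn":[0,0,0],"xyz":[-0.0105,-0.0187,0.0235],"jaw":0.045},{"turn":[0,0,0],"xyz":[-0.0105,-0.0187,0.0235],"jaw":0.045},{"turn":[0,0,0],"xyz":[-0.0105,-0.0187,0.0235],"jaw":0.045},{"turn":[0,0,0],"xyz":[-0.0105,-0.0187,0.0235],"jaw":0.045},{"turn":[0,0,0],"xyz":[0,0,0],"jaw":0.045},{"turn":[0,0,0],"xyz":[0,0,0],"jaw":0.045},{"turn":[0,0,0],"xyz":[0,0,0],"jaw":0.045}]'
python3 - <<'E'
from h import *
print(go(slope2world(B,.046,.094,.004)))
C,im=shoot("wrist","w2")
E
```

```text
t: 3.35
tool_pos: [0.5928, -0.2112, 0.1281]
eef_rot: [3.047, -0.433, 0.404]
force: [0.3, -0.8, 0.1]
finger_gap: 0.493
finger_force: 0.0
[-0.00113784 -0.00073384  0.08701337]
```

View pics/w2.png

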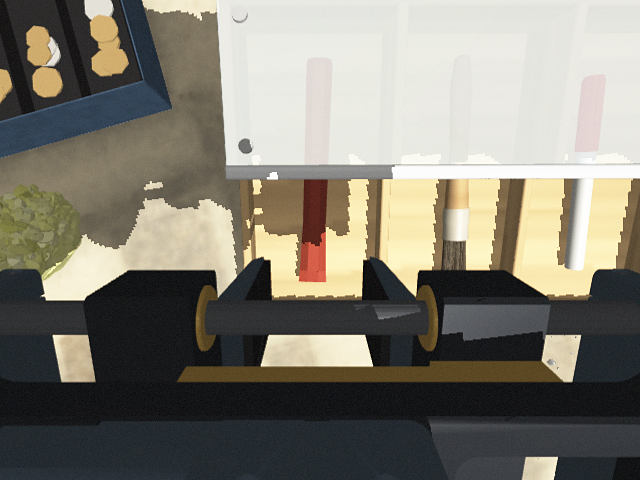

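The gripper centre (column 317) is lined up over the chisel, which runs from (313,278) to (318,60). Descending and gripping now.

```bash
python3 -m crank '[{"turn":[0,0,0],"xyz":[0,0,0.02],"jaw":0.045},{"turn":[0,0,0],"xyz":[0,0,0.02],"jaw":0.045},{"turn":[0,0,0],"xyz":[0,0,0.02],"jaw":0.045},{"turn":[0,0,0],"xyz":[0,0,0.015],"jaw":0.045},{"turn":[0,0,0],"xyz":[0,0,0.008],"jaw":0.045},{"turn":[0,0,0],"xyz":[0,0,0.003],"jaw":0.045},{"turn":[0,0,0],"xyz":[0,0,0],"jaw":0.045},{"turn":[0,0,0],"xyz":[0,0,0],"jaw":0.045}]'; python3 -m crank '[{"turn":[0,0,0],"xyz":[0,0,0],"jaw":0.0},{"turn":[0,0,0],"xyz":[0,0,0],"jaw":0.0},{"turn":[0,0,0],"xyz":[0,0,0],"jaw":0.0},{"turn":[0,0,0],"xyz":[0,0,0],"jaw":0.0},{"turn":[0,0,0],"xyz":[0,0,0],"jaw":0.0},{"turn":[0,0,0],"xyz":[0,0,0],"jaw":0.0},{"turn":[0,0,0],"xyz":[0,0,0],"jaw":0.0},{"turn":[0,0,0],"xyz":[0,0,0],"jaw":0.0}]'
python3 - <<'E'
from h import *
print(go(slope2world(B,.046,.094,.004)))
E
```

```text
t: 4.2
tool_pos: [0.6134, -0.2165, 0.0445]
eef_rot: [3.048, -0.433, 0.403]
force: [0.4, -0.6, 0.2]
finger_gap: 0.492
finger_force: 0.0
t: 5.0
tool_pos: [0.6132, -0.2163, 0.0438]
eef_rot: [3.048, -0.433, 0.402]
force: [-1.5, 1.3, 4.1]
finger_gap: 0.206
finger_force: 30.0
[5.72407967e-04 8.86110156e-05 2.24673005e-04]
```

```bash
python3 -m crank '[{"turn":[0,0,0],"xyz":[0,0,-0.007],"jaw":0.0},{"turn":[0,0,0],"xyz":[0,0,-0.007],"jaw":0.0},{"turn":[0,0,0],"xyz":[-0.02,0,0],"jaw":0.0},{"turn":[0,0,0],"xyz":[-0.02,0,0],"jaw":0.0},{"turn":[0,0,0],"xyz":[-0.02,0,0],"jaw":0.0},{"turn":[0,0,0],"xyz":[-0.02,0,0],"jaw":0.0},{"turn":[0,0,0],"xyz":[-0.02,0,0],"jaw":0.0},{"turn":[0,0,0],"xyz":[0,0,0],"jaw":0.0}]'; python3 -m crank '[{"turn":[0,0,0],"xyz":[0,0,-0.02],"jaw":0.0},{"turn":[0,0,0],"xyz":[0,0,-0.03],"jaw":0.0},{"turn":[0,0,0],"xyz":[0,0,-0.03],"jaw":0.0},{"turn":[0,0,0],"xyz":[0,0,-0.03],"jaw":0.0},{"turn":[0,0,0],"xyz":[0,0,-0.02],"jaw":0.0},{"turn":[0,-0.131,0],"xyz":[0,0,0],"jaw":0.0},{"turn":[0,-0.131,0],"xyz":[0,0,0],"jaw":0.0},{"turn":[0,0,0],"xyz":[0,0,0],"jaw":0.0}]'
python3 - <<'E'
from h import *
C,im=shoot("scene","s2"); shoot("wrist","w3"); T,_=shoot("top","t2")
cv2.imwrite("pics/m2.png",np.hstack([cv2.resize(im[120:360,200:460],(400,369)),cv2.resize(cv2.imread("pics/w3.png"),(400,300))[:300].repeat(1,0) if 0 else cv2.copyMakeBorder(cv2.resize(cv2.imread("pics/w3.png"),(400,300)),0,69,0,0,0)]))
print(env.state()["q"],go([.452,-.355,.16]))
E
```

```text
t: 5.8
tool_pos: [0.514, -0.1871, 0.031]
eef_rot: [3.05, -0.434, 0.397]
force: [-0.1, -0.4, -1.6]
finger_gap: 0.21
finger_force: 30.0
t: 6.6
tool_pos: [0.4873, -0.1803, 0.1583]
eef_rot: [3.109, -0.442, -0.001]
force: [1.6, -0.3, -2.7]
finger_gap: 0.201
finger_force: 30.0
[-4.69635250e-01  4.10865143e-01  1.68350377e+00  4.94543928e-04
  1.04527631e+00  1.38287883e+00] [ 0.01778543  0.17820447 -0.00320153]
```

View pics/m2.png

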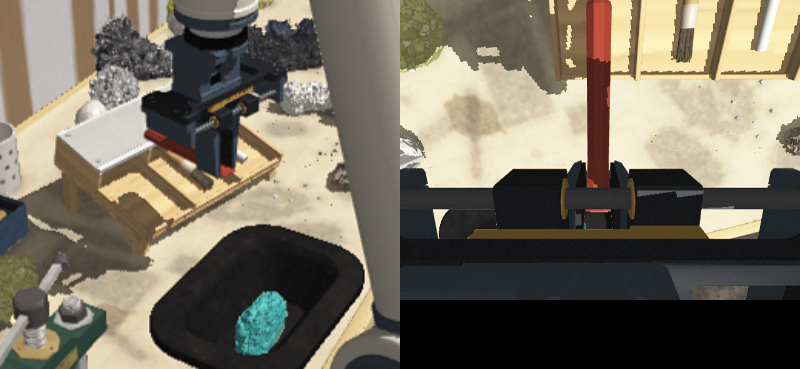

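The chisel is held straight and clear of the bin, and the table in front is bare. Carrying it over and turning it half round.

```bash
python3 -m crank '[{"turn":[0,0,0],"xyz":[0.003,0.02,0],"jaw":0.0},{"turn":[0,0,0],"xyz":[0.003,0.035,0],"jaw":0.0},{"turn":[0,0,0],"xyz":[0.003,0.035,0],"jaw":0.0},{"turn":[0,0,0],"xyz":[0.003,0.035,0],"jaw":0.0},{"turn":[0,0,0],"xyz":[0.003,0.033,0],"jaw":0.0},{"turn":[0,0,0],"xyz":[0.003,0.02,0],"jaw":0.0},{"turn":[0,0,-0.1],"xyz":[0,0,0],"jaw":0.0},{"turn":[0,0,-0.14],"xyz":[0,0,0],"jaw":0.0}]'; python3 -m crank '[{"turn":[0,0,-0.145],"xyz":[0,0,0],"jaw":0.0},{"turn":[0,0,-0.145],"xyz":[0,0,0],"jaw":0.0},{"turn":[0,0,-0.145],"xyz":[0,0,0],"jaw":0.0},{"turn":[0,0,-0.145],"xyz":[0,0,0],"jaw":0.0},{"turn":[0,0,-0.145],"xyz":[0,0,0],"jaw":0.0},{"turn":[0,0,-0.145],"xyz":[0,0,0],"jaw":0.0},{"turn":[0,0,-0.145],"xyz":[0,0,0],"jaw":0.0},{"turn":[0,0,-0.145],"xyz":[0,0,0],"jaw":0.0}]';  python3 -m crank '[{"turn":[0,0,-0.145],"xyz":[0,0,0],"jaw":0.0},{"turn":[0,0,-0.145],"xyz":[0,0,0],"jaw":0.0},{"turn":[0,0,-0.145],"xyz":[0,0,0],"jaw":0.0},{"turn":[0,0,-0.145],"xyz":[0,0,0],"jaw":0.0},{"turn":[0,0,-0.145],"xyz":[0,0,0],"jaw":0.0},{"turn":[0,0,-0.145],"xyz":[0,0,0],"jaw":0.0},{"turn":[0,0,-0.145],"xyz":[0,0,0],"jaw":0.0},{"turn":[0,0,-0.145],"xyz":[0,0,0],"jaw":0.0}]';  python3 -m crank '[{"turn":[0,0,-0.145],"xyz":[0,0,0],"jaw":0.0},{"turn":[0,0,-0.145],"xyz":[0,0,0],"jaw":0.0},{"turn":[0,0,-0.145],"xyz":[0,0,0],"jaw":0.0},{"turn":[0,0,-0.1],"xyz":[0,0,0],"jaw":0.0},{"turn":[0,0,-0.047],"xyz":[0,0,0],"jaw":0.0},{"turn":[0,0,0],"xyz":[0,0,0],"jaw":0.0},{"turn":[0,0,0],"xyz":[0,0,0],"jaw":0.0},{"turn":[0,0,0],"xyz":[0,0,0],"jaw":0.0}]'
cat > st.py <<'E'
from h import *
import sys
np.set_printoptions(precision=4,suppress=True)
s=env.state();M=B[:3,:3].T@R.from_rotvec(s["eef_rot"]).as_matrix()
print("q",s["q"],"\ntool axes in bin\n",M)
if len(sys.argv)>3: print("go",go(eval("["+",".join(sys.argv[1:4])+"]")))
E
python3 st.py .452 -.355 .005
```

```text
t: 7.55
tool_pos: [0.4517, -0.3551, 0.1568]
eef_rot: [3.141, -0.062, 0.001]
force: [0.3, -0.5, -2.1]
finger_gap: 0.202
finger_force: 30.0
t: 8.35
tool_pos: [0.452, -0.3543, 0.1569]
eef_rot: [2.658, 1.674, 0.001]
force: [-0.8, -0.7, -1.6]
finger_gap: 0.206
finger_force: 30.0
t: 9.15
tool_pos: [0.452, -0.3543, 0.1569]
eef_rot: [1.306, 2.856, 0.0]
force: [-1.4, 0.1, -2.3]
finger_gap: 0.202
finger_force: 30.0
t: 9.95
tool_pos: [0.4522, -0.3548, 0.157]
eef_rot: [0.443, 3.11, -0.0]
force: [0.1, -0.7, -2.5]
finger_gap: 0.204
finger_force: 30.0
q [-0.7693  0.485   1.5412  0.0001  1.1151 -2.057 ] 
tool axes in bin
 [[-1.      0.0037  0.0003]
 [ 0.0037  1.     -0.    ]
 [-0.0003 -0.     -1.    ]]
go [ 0.0002 -0.0002  0.152 ]
```

```bash
python3 -m crank '[{"turn":[0,0,0],"xyz":[0,0,0.03],"jaw":0.0},{"turn":[0,0,0],"xyz":[0,0,0.035],"jaw":0.0},{"turn":[0,0,0],"xyz":[0,0,0.035],"jaw":0.0},{"turn":[0,0,0],"xyz":[0,0,0.025],"jaw":0.0},{"turn":[0,0,0],"xyz":[0,0,0.015],"jaw":0.0},{"turn":[0,0,0],"xyz":[0,0,0.007],"jaw":0.0},{"turn":[0,0,0],"xyz":[0,0,0.003],"jaw":0.0},{"turn":[0,0,0],"xyz":[0,0,0],"jaw":0.0}]'; python3 -m crank '[{"turn":[0,0,0],"xyz":[0,0,0.001],"jaw":0.0},{"turn":[0,0,0],"xyz":[0,0,0.001],"jaw":0.0},{"turn":[0,0,0],"xyz":[0,0,0],"jaw":0.0},{"turn":[0,0,0],"xyz":[0,0,0],"jaw":0.0},{"turn":[0,0,0],"xyz":[0,0,0],"jaw":0.0},{"turn":[0,0,0],"xyz":[0,0,0],"jaw":0.0},{"turn":[0,0,0],"xyz":[0,0,0],"jaw":0.0},{"turn":[0,0,0],"xyz":[0,0,0],"jaw":0.0}]'
```

```text
t: 10.75
tool_pos: [0.4525, -0.3552, 0.0073]
eef_rot: [0.441, 3.11, -0.0]
force: [1.0, -0.9, -1.7]
finger_gap: 0.204
finger_force: 30.0
t: 11.55
tool_pos: [0.4523, -0.3551, 0.005]
eef_rot: [0.441, 3.11, -0.0]
force: [-0.2, -0.3, -1.8]
finger_gap: 0.206
finger_force: 30.0
```

```bash
python3 -m crank '[{"turn":[0,0,0],"xyz":[0,0,0.001],"jaw":0.0},{"turn":[0,0,0],"xyz":[0,0,0],"jaw":0.0},{"turn":[0,0,0],"xyz":[0,0,0],"jaw":0.0},{"turn":[0,0,0],"xyz":[0,0,0],"jaw":0.0},{"turn":[0,0,0],"xyz":[0,0,0],"jaw":0.0},{"turn":[0,0,0],"xyz":[0,0,0],"jaw":0.0},{"turn":[0,0,0],"xyz":[0,0,0],"jaw":0.0},{"turn":[0,0,0],"xyz":[0,0,0],"jaw":0.0}]'; python3 -m crank '[{"turn":[0,0,0],"xyz":[0,0,0.001],"jaw":0.0},{"turn":[0,0,0],"xyz":[0,0,0],"jaw":0.0},{"turn":[0,0,0],"xyz":[0,0,0],"jaw":0.0},{"turn":[0,0,0],"xyz":[0,0,0],"jaw":0.0},{"turn":[0,0,0],"xyz":[0,0,0],"jaw":0.0},{"turn":[0,0,0],"xyz":[0,0,0],"jaw":0.0},{"turn":[0,0,0],"xyz":[0,0,0],"jaw":0.0},{"turn":[0,0,0],"xyz":[0,0,0],"jaw":0.0}]'
```

```text
t: 12.35
tool_pos: [0.4524, -0.3551, 0.004]
eef_rot: [0.441, 3.11, -0.0]
force: [0.3, 0.3, 4.6]
finger_gap: 0.205
finger_force: 30.0
t: 13.15
tool_pos: [0.4525, -0.3551, 0.0033]
eef_rot: [0.441, 3.11, -0.0]
force: [0.2, 1.2, 12.1]
finger_gap: 0.203
finger_force: 30.0
```

```bash
python3 -m crank '[{"turn":[0,0,0],"xyz":[0,0,0],"jaw":0.05},{"turn":[0,0,0],"xyz":[0,0,0],"jaw":0.05},{"turn":[0,0,0],"xyz":[0,0,0],"jaw":0.05},{"turn":[0,0,0],"xyz":[0,0,0],"jaw":0.05},{"turn":[0,0,0],"xyz":[0,0,0],"jaw":0.05},{"turn":[0,0,0],"xyz":[0,0,-0.02],"jaw":0.05},{"turn":[0,0,0],"xyz":[0,0,-0.04],"jaw":0.05},{"turn":[0,0,0],"xyz":[0,0,-0.04],"jaw":0.05}]'; python3 -m crank '[{"turn":[0,0,0],"xyz":[0.03,0,0],"jaw":0.05},{"turn":[0,0,0],"xyz":[0.03,0,0],"jaw":0.05},{"turn":[0,0,0],"xyz":[0.03,0,0],"jaw":0.05},{"turn":[0,0,0],"xyz":[0.018,0,0],"jaw":0.05},{"turn":[0,0,0],"xyz":[0,0,0],"jaw":0.05},{"turn":[0,0,0],"xyz":[0,0,0],"jaw":0.05},{"turn":[0,0,0],"xyz":[0,0,0],"jaw":0.05},{"turn":[0,0,0],"xyz":[0,0,0],"jaw":0.05}]'
python3 - <<'E'
from h import *
from h import *
for n in("wrist","scene","top"):
    C,im=shoot(n,"lay_"+n); hsv=cv2.cvtColor(im,cv2.COLOR_BGR2HSV)
    m=(((hsv[...,0]<8)|(hsv[...,0]>172))&(hsv[...,1]>140)&(hsv[...,2]>50)).astype(np.uint8)
    for c in sorted(cv2.findContours(m,0,1)[0],key=cv2.contourArea)[::-1][:3]:
        if cv2.contourArea(c)<15: continue
        r=cv2.minAreaRect(c);b=cv2.boxPoints(r);i=sorted(b.tolist(),key=lambda p:p[1])
        e=[np.mean(i[:2],0),np.mean(i[2:],0)];print(n,r[1],e,[onz(C,p,.016) for p in e])
print(env.state()["tool_pos"],env.state()["t"])
E
```

```text
t: 13.95
tool_pos: [0.4518, -0.3546, 0.1036]
eef_rot: [-0.441, -3.109, -0.002]
force: [0.6, -0.4, -0.8]
finger_gap: 0.551
finger_force: 0.0
t: 14.75
tool_pos: [0.3493, -0.3253, 0.1029]
eef_rot: [0.44, 3.11, -0.0]
force: [0.7, 0.1, -0.5]
finger_gap: 0.547
finger_force: 0.0
wrist (80.0, 21.0) [array([317.5, 219. ]), array([317.5, 299. ])] [array([ 0.3297045 , -0.31860565,  0.016     ]), array([ 0.38881406, -0.33564348,  0.016     ])]
wrist (30.0, 19.0) [array([316.5, 335. ]), array([316.5, 365. ])] [array([ 0.41742536, -0.34469998,  0.016     ]), array([ 0.44261348, -0.35197817,  0.016     ])]
scene (38.460365295410156, 6.7082037925720215) [array([380.90002441, 250.20001221]), array([415.30004883, 267.40002441])] [array([ 0.4724721 , -0.35274067,  0.016     ]), array([ 0.37924285, -0.32510906,  0.016     ])]
scene (4.472135543823242, 5.366562843322754) [array([331.3999939 , 200.20001221]), array([328.99996948, 205.        ])] [array([ 0.68218497, -0.50935918,  0.016     ]), array([ 0.67565658, -0.48399506,  0.016     ])]
top (6.4559454917907715, 26.922666549682617) [array([385.12265015, 286.32073975]), array([377.72640991, 312.20751953])] [array([ 0.47517252, -0.35949792,  0.016     ]), array([ 0.41706835, -0.34231031,  0.016     ])]
[ 0.34893948 -0.32506228  0.10285098] 14.9
```

The chisel lies flat, with its head 20 mm past the TCP and well centred. Gripping the head end.

```bash
python3 -m crank '[{"turn":[0,0,0],"xyz":[0,0,0.025],"jaw":0.05},{"turn":[0,0,0],"xyz":[0,0,0.03],"jaw":0.05},{"turn":[0,0,0],"xyz":[0,0,0.025],"jaw":0.05},{"turn":[0,0,0],"xyz":[0,0,0.013],"jaw":0.05},{"turn":[0,0,0],"xyz":[0,0,0.005],"jaw":0.05},{"turn":[0,0,0],"xyz":[0,0,0],"jaw":0.05},{"turn":[0,0,0],"xyz":[0,0,0],"jaw":0.0},{"turn":[0,0,0],"xyz":[0,0,0],"jaw":0.0}]'; python3 -m crank '[{"turn":[0,0,0],"xyz":[0,0,0],"jaw":0.0},{"turn":[0,0,0],"xyz":[0,0,0],"jaw":0.0},{"turn":[0,0,0],"xyz":[0,0,0],"jaw":0.0},{"turn":[0,0,0],"xyz":[0,0,0],"jaw":0.0},{"turn":[0,0,0],"xyz":[0,0,0],"jaw":0.0},{"turn":[0,0,0],"xyz":[0,0,0],"jaw":0.0},{"turn":[0,0,0],"xyz":[0,0,0],"jaw":0.0},{"turn":[0,0,0],"xyz":[0,0,0],"jaw":0.0}]'; python3 -m crank '[{"turn":[0,0,0],"xyz":[0,0,-0.02],"jaw":0.0},{"turn":[0,0,0],"xyz":[0,0,-0.03],"jaw":0.0},{"turn":[0,0,0],"xyz":[0,0,-0.03],"jaw":0.0},{"turn":[0,0,0],"xyz":[0,0,-0.03],"jaw":0.0},{"turn":[0,-0.131,0],"xyz":[0,0,0],"jaw":0.0},{"turn":[0,-0.131,0],"xyz":[0,0,0],"jaw":0.0},{"turn":[0,0,0],"xyz":[0,0,0],"jaw":0.0},{"turn":[0,0,0],"xyz":[0,0,0],"jaw":0.0}]'
python3 st.py "*slope2world(B,-.1,.094,.06)"  0 0; python3 -c "
from h import *
print(go(slope2world(B,-.1,.094,.06)),go(slope2world(B,-.1,.094,.0195)))"
```

```text
t: 15.7
tool_pos: [0.3489, -0.3254, 0.0057]
eef_rot: [0.441, 3.109, -0.001]
force: [0.0, -0.1, -0.2]
finger_gap: 0.404
finger_force: 0.0
t: 16.5
tool_pos: [0.3487, -0.3251, 0.0052]
eef_rot: [0.441, 3.11, -0.001]
force: [0.4, -0.1, 6.1]
finger_gap: 0.185
finger_force: 30.0
t: 17.3
tool_pos: [0.3484, -0.3244, 0.1147]
eef_rot: [0.408, 2.866, -0.046]
force: [0.4, 0.2, -1.6]
finger_gap: 0.178
finger_force: 30.0
q [-0.9989  0.3647  2.0046  0.2922  0.6052 -2.5139] 
tool axes in bin
 [[-0.9692  0.0031  0.2461]
 [ 0.0037  1.      0.0023]
 [-0.2461  0.0031 -0.9693]]
[-0.05353355  0.17685696  0.07052208] [-0.0540677   0.17676648  0.11101846]Traceback (most recent call last):
  File "st.py", line 6, in <module>
    if len(sys.argv)>3: print("go",go(eval("["+",".join(sys.argv[1:4])+"]")))
                                   ~~^^^^^^^^^^^^^^^^^^^^^^^^^^^^^^^^^^^^^^^
  File "h.py", line 34, in go
    s=env.state();M=R.from_rotvec(s["eef_rot"]).as_matrix();return M.T@(np.array(X)-s["tool_pos"])
                                                                        ~~~~~~~~~~~^~~~~~~~~~~~~~
ValueError: operands could not be broadcast together with shapes (5,) (3,)
```

```bash
python3 -c "
from h import *
print(go(slope2world(B,-.05,.094,.11)))"
```

```text
[-0.1028694   0.17715765  0.01986754]
```

```bash
python3 -m crank '[{"turn":[0,-0.013,0],"xyz":[-0.01,0.018,0],"jaw":0.0},{"turn":[0,0,0],"xyz":[-0.019,0.033,0.003],"jaw":0.0},{"turn":[0,0,0],"xyz":[-0.022,0.036,0.005],"jaw":0.0},{"turn":[0,0,0],"xyz":[-0.022,0.036,0.005],"jaw":0.0},{"turn":[0,0,0],"xyz":[-0.019,0.033,0.003],"jaw":0.0},{"turn":[0,0,0],"xyz":[-0.011,0.021,0.003],"jaw":0.0},{"turn":[0,0,0],"xyz":[0,0,0],"jaw":0.0},{"turn":[0,0,0],"xyz":[0,0,0],"jaw":0.0}]'; python3 st.py; python3 -c "
from h import *
print(go(slope2world(B,-.05,.094,.0195)))
C,im=shoot('wrist','w4')"
```

```text
t: 18.1
tool_pos: [0.4992, -0.1828, 0.1234]
eef_rot: [0.4, 2.853, -0.051]
force: [-0.6, -0.7, -2.3]
finger_gap: 0.179
finger_force: 30.0
q [-0.503   0.3925  1.9076  0.107   0.5881 -1.8764] 
tool axes in bin
 [[-0.9657 -0.0007  0.2597]
 [-0.0002  1.      0.0017]
 [-0.2597  0.0016 -0.9657]]
[ 0.00138379 -0.00104938  0.09231172]
```

View pics/w4.png

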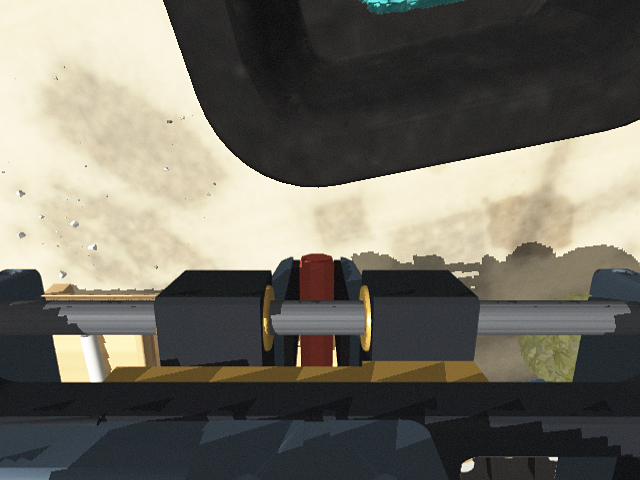

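The chisel is held straight, head at (317,262), with the tub rim well ahead. Going down and sliding it under the hood.

```bash
python3 -m crank '[{"turn":[0,0,0],"xyz":[0,0,0.02],"jaw":0.0},{"turn":[0,0,0],"xyz":[0,0,0.025],"jaw":0.0},{"turn":[0,0,0],"xyz":[0,0,0.025],"jaw":0.0},{"turn":[0,0,0],"xyz":[0,0,0.016],"jaw":0.0},{"turn":[0,0,0],"xyz":[0,0,0.006],"jaw":0.0},{"turn":[0,0,0],"xyz":[0,0,0],"jaw":0.0},{"turn":[0,0,0],"xyz":[-0.01,0,0],"jaw":0.0},{"turn":[0,0,0],"xyz":[0,0,0],"jaw":0.0}]'; python3 -m crank '[{"turn":[0,0,0],"xyz":[-0.01,0,0],"jaw":0.0},{"turn":[0,0,0],"xyz":[-0.015,0,0],"jaw":0.0},{"turn":[0,0,0],"xyz":[-0.015,0,0],"jaw":0.0},{"turn":[0,0,0],"xyz":[-0.015,0,0],"jaw":0.0},{"turn":[0,0,0],"xyz":[-0.015,0,0],"jaw":0.0},{"turn":[0,0,0],"xyz":[-0.01,0,0],"jaw":0.0},{"turn":[0,0,0],"xyz":[0,0,0],"jaw":0.0},{"turn":[0,0,0],"xyz":[0,0,0],"jaw":0.0}]'; python3 -c "
from h import *
print(go(slope2world(B,.04,.094,.005)))"
```

```text
t: 18.95
tool_pos: [0.5327, -0.1935, 0.0389]
eef_rot: [0.403, 2.848, -0.052]
force: [-0.2, 0.4, -0.7]
finger_gap: 0.18
finger_force: 30.0
t: 19.75
tool_pos: [0.6046, -0.2135, 0.0581]
eef_rot: [0.403, 2.852, -0.05]
force: [-0.6, 0.5, -1.7]
finger_gap: 0.182
finger_force: 30.0
[ 0.00039167 -0.00049279  0.01538354]
```

```bash
python3 -m crank '[{"turn":[0,0,0],"xyz":[0,0,0.007],"jaw":0.0},{"turn":[0,0,0],"xyz":[0,0,0.004],"jaw":0.0},{"turn":[0,0,0],"xyz":[0,0,0.002],"jaw":0.0},{"turn":[0,0,0],"xyz":[0,0,0.001],"jaw":0.0},{"turn":[0,0,0],"xyz":[0,0,0],"jaw":0.0},{"turn":[0,0,0],"xyz":[0,0,0],"jaw":0.0},{"turn":[0,0,0],"xyz":[0,0,0],"jaw":0.0},{"turn":[0,0,0],"xyz":[0,0,0],"jaw":0.0}]'; python3 -m crank '[{"turn":[0,0,0],"xyz":[0,0,0.001],"jaw":0.0},{"turn":[0,0,0],"xyz":[0,0,0],"jaw":0.0},{"turn":[0,0,0],"xyz":[0,0,0],"jaw":0.0},{"turn":[0,0,0],"xyz":[0,0,0],"jaw":0.0},{"turn":[0,0,0],"xyz":[0,0,0],"jaw":0.0},{"turn":[0,0,0],"xyz":[0,0,0],"jaw":0.0},{"turn":[0,0,0],"xyz":[0,0,0],"jaw":0.0},{"turn":[0,0,0],"xyz":[0,0,0],"jaw":0.0}]'; python3 -c "
from h import *
print(go(slope2world(B,.04,.094,.005)))"
```

```text
t: 20.55
tool_pos: [0.6086, -0.2147, 0.0448]
eef_rot: [0.403, 2.851, -0.05]
force: [-0.9, 0.3, -1.8]
finger_gap: 0.179
finger_force: 30.0
t: 21.35
tool_pos: [0.6089, -0.2148, 0.0439]
eef_rot: [0.403, 2.851, -0.05]
force: [-3.1, 0.1, 5.2]
finger_gap: 0.182
finger_force: 30.0
[ 0.00101921 -0.000349    0.00046371]
```

```bash
python3 -m crank '[{"turn":[0,0,0],"xyz":[0,0,0],"jaw":0.04},{"turn":[0,0,0],"xyz":[0,0,0],"jaw":0.04},{"turn":[0,0,0],"xyz":[0,0,0],"jaw":0.04},{"turn":[0,0,0],"xyz":[0,0,0],"jaw":0.04},{"turn":[0,0,0],"xyz":[0,0,0],"jaw":0.04},{"turn":[0,0,0],"xyz":[0,0,-0.02],"jaw":0.04},{"turn":[0,0,0],"xyz":[0,0,-0.035],"jaw":0.04},{"turn":[0,0,0],"xyz":[0,0,-0.045],"jaw":0.04}]'; python3 -m crank '[{"turn":[0,0,0],"xyz":[0,0,-0.03],"jaw":0.036},{"turn":[0,0,0],"xyz":[0,-0.03,0],"jaw":0.036},{"turn":[0,0,0],"xyz":[0,-0.03,0],"jaw":0.036},{"turn":[0,0,0],"xyz":[0,-0.03,0],"jaw":0.036},{"turn":[0,0,0],"xyz":[0,-0.009,0],"jaw":0.036},{"turn":[0,0,0],"xyz":[0,0,0],"jaw":0.036},{"turn":[0,0,0],"xyz":[0,0,0],"jaw":0.036},{"turn":[0,0,0],"xyz":[0,0,0],"jaw":0.036}]'; python3 st.py; python3 - <<'E'
from h import *
print(go(slope2world(B,.048,-.005,.09)))
C,a=shoot("top","t3");D,b=shoot("scene","s3"); shoot("wrist","w5")
cv2.imwrite("pics/m3.png",np.hstack([cv2.resize(a[145:280,290:455],(400,327),interpolation=2),cv2.resize(b[155:290,225:390],(400,327),interpolation=2)]))
E
```

```text
t: 22.15
tool_pos: [0.5826, -0.2073, 0.1399]
eef_rot: [0.403, 2.854, -0.049]
force: [0.2, -0.2, 1.3]
finger_gap: 0.438
finger_force: 0.0
t: 22.95
tool_pos: [0.5489, -0.2997, 0.1689]
eef_rot: [0.401, 2.852, -0.049]
force: [0.6, -0.1, 0.4]
finger_gap: 0.395
finger_force: 0.0
q [-0.6503  0.4369  1.6348  0.1317  0.8289 -2.0187] 
tool axes in bin
 [[-0.9655 -0.0001  0.2604]
 [ 0.0007  1.      0.0026]
 [-0.2604  0.0027 -0.9655]]
[-0.00759499 -0.00132159  0.04503972]
```

View pics/m3.png

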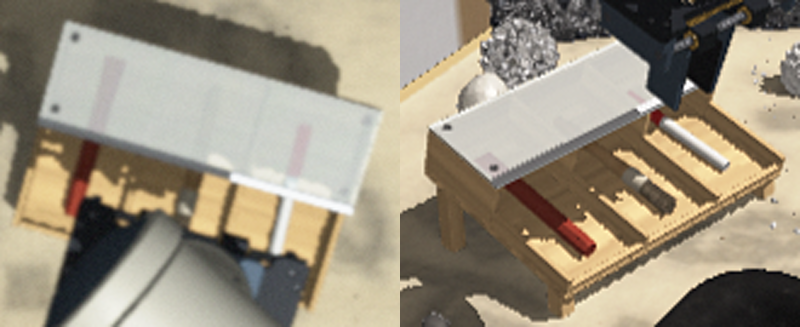

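The chisel now lies in the left compartment with its head in front, behind the lip. The brush (around (650,190) in the right half) and the marker are unchanged. Going down on the brush.

```bash
python3 -m crank '[{"turn":[0,0,0],"xyz":[-0.004,-0.001,0.025],"jaw":0.036},{"turn":[0,0,0],"xyz":[-0.004,0,0.025],"jaw":0.036},{"turn":[0,0,0],"xyz":[0,0,0.025],"jaw":0.036},{"turn":[0,0,0],"xyz":[0,0,0.025],"jaw":0.036},{"turn":[0,0,0],"xyz":[0,0,0.018],"jaw":0.036},{"turn":[0,0,0],"xyz":[0,0,0.01],"jaw":0.036},{"turn":[0,0,0],"xyz":[0,0,0.003],"jaw":0.036},{"turn":[0,0,0],"xyz":[0,0,0],"jaw":0.036}]'; python3 -m crank '[{"turn":[0,0,0],"xyz":[0,0,0],"jaw":0.0},{"turn":[0,0,0],"xyz":[0,0,0],"jaw":0.0},{"turn":[0,0,0],"xyz":[0,0,0],"jaw":0.0},{"turn":[0,0,0],"xyz":[0,0,0],"jaw":0.0},{"turn":[0,0,0],"xyz":[0,0,0],"jaw":0.0},{"turn":[0,0,0],"xyz":[0,0,0],"jaw":0.0},{"turn":[0,0,0],"xyz":[0,0,0],"jaw":0.0},{"turn":[0,0,0],"xyz":[0,0,0],"jaw":0.0}]'; python3 -c "
from h import *
print(go(slope2world(B,.048,-.005,.004)))"
```

```text
t: 23.9
tool_pos: [0.5889, -0.313, 0.0448]
eef_rot: [0.402, 2.851, -0.05]
force: [0.9, -0.3, 0.4]
finger_gap: 0.395
finger_force: 0.0
t: 24.7
tool_pos: [0.589, -0.3133, 0.0454]
eef_rot: [0.403, 2.85, -0.051]
force: [-2.9, 0.9, 7.5]
finger_gap: 0.195
finger_force: 29.9
[0.00120275 0.00078773 0.0008431 ]
```

```bash
python3 -m crank '[{"turn":[0,0,0],"xyz":[0,0,-0.007],"jaw":0.0},{"turn":[0,0,0],"xyz":[0,0,-0.007],"jaw":0.0},{"turn":[0,0,0],"xyz":[0.015,0,0],"jaw":0.0},{"turn":[0,0,0],"xyz":[0.02,0,0],"jaw":0.0},{"turn":[0,0,0],"xyz":[0.02,0,0],"jaw":0.0},{"turn":[0,0,0],"xyz":[0.02,0,0],"jaw":0.0},{"turn":[0,0,0],"xyz":[0.014,0,0],"jaw":0.0},{"turn":[0,0,0],"xyz":[0,0,0],"jaw":0.0}]'; python3 -m crank '[{"turn":[0,0,0],"xyz":[0,0,-0.02],"jaw":0.0},{"turn":[0,0,0],"xyz":[0,0,-0.03],"jaw":0.0},{"turn":[0,0,0],"xyz":[0,0,-0.03],"jaw":0.0},{"turn":[0,0,0],"xyz":[0,0,-0.03],"jaw":0.0},{"turn":[0,0,0],"xyz":[0,0,-0.02],"jaw":0.0},{"turn":[0,0.131,0],"xyz":[0,0,0],"jaw":0.0},{"turn":[0,0.131,0],"xyz":[0,0,0],"jaw":0.0},{"turn":[0,0,0],"xyz":[0,0,0],"jaw":0.0}]'; python3 st.py .452 -.355 .16; python3 - <<'E'
from h import *
C,im=shoot("scene","s4"); shoot("wrist","w6"); D,t=shoot("top","t4")
cv2.imwrite("pics/m4.png",np.hstack([cv2.resize(im[120:360,200:460],(400,369)),cv2.resize(t[145:385,270:530],(400,369))]))
E
```

```text
t: 25.5
tool_pos: [0.501, -0.2875, 0.0349]
eef_rot: [0.404, 2.853, -0.049]
force: [-0.8, 0.4, 0.2]
finger_gap: 0.194
finger_force: 29.9
t: 26.3
tool_pos: [0.4728, -0.2806, 0.1618]
eef_rot: [0.438, 3.11, 0.0]
force: [1.0, 0.2, -0.3]
finger_gap: 0.188
finger_force: 29.9
q [-0.6448  0.447   1.5977  0.0009  1.0958 -1.9363] 
tool axes in bin
 [[-1.      0.0003  0.0012]
 [ 0.0003  1.      0.0004]
 [-0.0012  0.0004 -1.    ]]
go [-0.0005 -0.0772  0.0017]
```

View pics/m4.png

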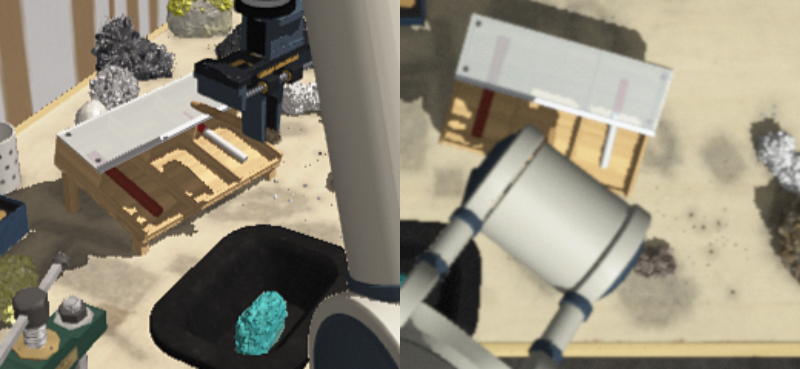

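The brush is out, in the gripper and clear of hood and tub; the chisel and marker are in place. Turning the brush half round and laying it down.

```bash
python3 -m crank '[{"turn":[0,0,0],"xyz":[0,-0.02,0],"jaw":0.0},{"turn":[0,0,0],"xyz":[0,-0.035,0],"jaw":0.0},{"turn":[0,0,0],"xyz":[0,-0.022,0],"jaw":0.0},{"turn":[0,0,0],"xyz":[0,0,0],"jaw":0.0},{"turn":[0,0,0.1],"xyz":[0,0,0],"jaw":0.0},{"turn":[0,0,0.14],"xyz":[0,0,0],"jaw":0.0},{"turn":[0,0,0.145],"xyz":[0,0,0],"jaw":0.0},{"turn":[0,0,0.145],"xyz":[0,0,0],"jaw":0.0}]'; python3 -m crank '[{"turn":[0,0,0.145],"xyz":[0,0,0],"jaw":0.0},{"turn":[0,0,0.145],"xyz":[0,0,0],"jaw":0.0},{"turn":[0,0,0.145],"xyz":[0,0,0],"jaw":0.0},{"turn":[0,0,0.145],"xyz":[0,0,0],"jaw":0.0},{"turn":[0,0,0.145],"xyz":[0,0,0],"jaw":0.0},{"turn":[0,0,0.145],"xyz":[0,0,0],"jaw":0.0},{"turn":[0,0,0.145],"xyz":[0,0,0],"jaw":0.0},{"turn":[0,0,0.145],"xyz":[0,0,0],"jaw":0.0}]';  python3 -m crank '[{"turn":[0,0,0.145],"xyz":[0,0,0],"jaw":0.0},{"turn":[0,0,0.145],"xyz":[0,0,0],"jaw":0.0},{"turn":[0,0,0.145],"xyz":[0,0,0],"jaw":0.0},{"turn":[0,0,0.145],"xyz":[0,0,0],"jaw":0.0},{"turn":[0,0,0.145],"xyz":[0,0,0],"jaw":0.0},{"turn":[0,0,0.145],"xyz":[0,0,0],"jaw":0.0},{"turn":[0,0,0.145],"xyz":[0,0,0],"jaw":0.0},{"turn":[0,0,0.145],"xyz":[0,0,0],"jaw":0.0}]';  python3 -m crank '[{"turn":[0,0,0.145],"xyz":[0,0,0],"jaw":0.0},{"turn":[0,0,0.145],"xyz":[0,0,0],"jaw":0.0},{"turn":[0,0,0],"xyz":[0,0,0],"jaw":0.0},{"turn":[0,0,0],"xyz":[0,0,0.03],"jaw":0.0},{"turn":[0,0,0],"xyz":[0,0,0.035],"jaw":0.0},{"turn":[0,0,0],"xyz":[0,0,0.025],"jaw":0.0},{"turn":[0,0,0],"xyz":[0,0,0],"jaw":0.0},{"turn":[0,0,0],"xyz":[0,0,0],"jaw":0.0}]'
python3 st.py .452 -.355 .006; python3 - <<'E'
from h import *
C,im=shoot("wrist","w7")
E
```

```text
t: 27.25
tool_pos: [0.4483, -0.3522, 0.1602]
eef_rot: [1.246, 2.881, 0.005]
force: [0.6, -0.2, -0.1]
finger_gap: 0.191
finger_force: 29.8
t: 28.05
tool_pos: [0.4483, -0.3522, 0.1602]
eef_rot: [2.623, 1.728, 0.006]
force: [0.4, 0.3, -0.5]
finger_gap: 0.191
finger_force: 29.8
t: 28.85
tool_pos: [0.4483, -0.3522, 0.1602]
eef_rot: [-3.14, -0.008, -0.006]
force: [1.2, 0.3, -1.1]
finger_gap: 0.195
finger_force: 29.8
t: 29.65
tool_pos: [0.4489, -0.3528, 0.0707]
eef_rot: [-3.109, 0.432, -0.004]
force: [0.9, -0.6, -0.3]
finger_gap: 0.193
finger_force: 29.9
q [-0.7727  0.5947  1.6307  0.0041  0.9158  1.0717] 
tool axes in bin
 [[ 1.      0.0033  0.0019]
 [ 0.0033 -1.      0.0027]
 [ 0.0019 -0.0027 -1.    ]]
go [0.0035 0.0015 0.0647]
```

```bash
python3 -m crank '[{"turn":[0,0,0],"xyz":[0,0,0.025],"jaw":0.0},{"turn":[0,0,0],"xyz":[0,0,0.02],"jaw":0.0},{"turn":[0,0,0],"xyz":[0,0,0.012],"jaw":0.0},{"turn":[0,0,0],"xyz":[0,0,0.005],"jaw":0.0},{"turn":[0,0,0],"xyz":[0,0,0.002],"jaw":0.0},{"turn":[0,0,0],"xyz":[0,0,0],"jaw":0.0},{"turn":[0,0,0],"xyz":[0,0,0],"jaw":0.0},{"turn":[0,0,0],"xyz":[0,0,0],"jaw":0.0}]'; python3 -m crank '[{"turn":[0,0,0],"xyz":[0,0,0.001],"jaw":0.0},{"turn":[0,0,0],"xyz":[0,0,0],"jaw":0.0},{"turn":[0,0,0],"xyz":[0,0,0],"jaw":0.0},{"turn":[0,0,0],"xyz":[0,0,0],"jaw":0.0},{"turn":[0,0,0],"xyz":[0,0,0],"jaw":0.0},{"turn":[0,0,0],"xyz":[0,0,0],"jaw":0.0},{"turn":[0,0,0],"xyz":[0,0,0],"jaw":0.0},{"turn":[0,0,0],"xyz":[0,0,0],"jaw":0.0}]'
```

```text
t: 30.5
tool_pos: [0.4494, -0.3532, 0.0068]
eef_rot: [-3.11, 0.436, -0.005]
force: [0.1, -0.5, -0.3]
finger_gap: 0.193
finger_force: 29.9
t: 31.3
tool_pos: [0.4491, -0.3529, 0.0052]
eef_rot: [-3.109, 0.436, -0.003]
force: [0.2, -0.6, 0.1]
finger_gap: 0.19
finger_force: 29.9
```

```bash
python3 -m crank '[{"turn":[0,0,0],"xyz":[0,0,0.001],"jaw":0.0},{"turn":[0,0,0],"xyz":[0,0,0],"jaw":0.0},{"turn":[0,0,0],"xyz":[0,0,0],"jaw":0.0},{"turn":[0,0,0],"xyz":[0,0,0],"jaw":0.0},{"turn":[0,0,0],"xyz":[0,0,0],"jaw":0.0},{"turn":[0,0,0],"xyz":[0,0,0],"jaw":0.0},{"turn":[0,0,0],"xyz":[0,0,0],"jaw":0.0},{"turn":[0,0,0],"xyz":[0,0,0],"jaw":0.0}]'
```

```text
t: 32.1
tool_pos: [0.4492, -0.353, 0.0047]
eef_rot: [-3.109, 0.436, -0.004]
force: [-1.2, 1.3, 11.5]
finger_gap: 0.194
finger_force: 29.9
```

```bash
python3 -m crank '[{"turn":[0,0,0],"xyz":[0,0,0],"jaw":0.05},{"turn":[0,0,0],"xyz":[0,0,0],"jaw":0.05},{"turn":[0,0,0],"xyz":[0,0,0],"jaw":0.05},{"turn":[0,0,0],"xyz":[0,0,0],"jaw":0.05},{"turn":[0,0,0],"xyz":[0,0,0],"jaw":0.05},{"turn":[0,0,0],"xyz":[0,0,-0.02],"jaw":0.05},{"turn":[0,0,0],"xyz":[0,0,-0.04],"jaw":0.05},{"turn":[0,0,0],"xyz":[0,0,-0.04],"jaw":0.05}]'; python3 -m crank '[{"turn":[0,0,0],"xyz":[-0.03,0,0],"jaw":0.05},{"turn":[0,0,0],"xyz":[-0.03,0,0],"jaw":0.05},{"turn":[0,0,0],"xyz":[-0.03,0,0],"jaw":0.05},{"turn":[0,0,0],"xyz":[-0.01,0,0],"jaw":0.05},{"turn":[0,0,0],"xyz":[0,0,0],"jaw":0.05},{"turn":[0,0,0],"xyz":[0,0,0],"jaw":0.05},{"turn":[0,0,0],"xyz":[0,0,0],"jaw":0.05},{"turn":[0,0,0],"xyz":[0,0,0],"jaw":0.05}]'; python3 - <<'E'
from h import *
np.set_printoptions(precision=4,suppress=True)
C,im=shoot("wrist","w8");s=env.state();M=R.from_rotvec(s["eef_rot"]).as_matrix();print(s["tool_pos"])
# sample profile along tool x and across, on plane z=.018
def px(dx,dy,z):
    X=s["tool_pos"]+M@[dx,dy,0];X[2]=z;return proj(C,X)[0]
for dx in np.arange(.0,.15,.01):
    print(f"{dx:.3f}",np.round(px(dx,0,.018)),[im[int(v),int(u)].tolist() for u,v in[px(dx,d,.018) for d in(-.02,-.006,0,.006,.02)]])
E
```

```text
t: 32.9
tool_pos: [0.4484, -0.3527, 0.1049]
eef_rot: [-3.108, 0.436, -0.001]
force: [0.4, -0.3, 0.1]
finger_gap: 0.547
finger_force: 0.0
t: 33.7
tool_pos: [0.3535, -0.3259, 0.1039]
eef_rot: [-3.109, 0.435, -0.004]
force: [0.6, 0.2, -0.1]
finger_gap: 0.548
finger_force: 0.0
[ 0.3534 -0.3258  0.1039]
0.000 [317. 247.] [[208, 235, 242], [95, 117, 125], [116, 166, 203], [141, 197, 234], [211, 238, 246]]
0.010 [317. 233.] [[189, 221, 231], [76, 92, 96], [118, 172, 211], [134, 191, 229], [216, 239, 245]]
0.020 [317. 220.] [[168, 195, 205], [81, 95, 101], [122, 176, 214], [117, 177, 218], [211, 237, 244]]
0.030 [317. 206.] [[170, 195, 206], [78, 94, 96], [106, 161, 202], [114, 171, 213], [209, 235, 243]]
0.040 [317. 192.] [[175, 205, 217], [77, 90, 96], [125, 185, 225], [127, 181, 218], [196, 224, 232]]
0.050 [317. 177.] [[169, 198, 211], [81, 96, 102], [124, 184, 224], [132, 188, 225], [206, 234, 240]]
0.060 [317. 163.] [[71, 85, 93], [48, 73, 92], [88, 132, 171], [131, 188, 226], [211, 237, 244]]
0.070 [317. 148.] [[74, 90, 95], [51, 78, 99], [55, 86, 108], [55, 80, 101], [208, 236, 243]]
0.080 [317. 132.] [[88, 105, 111], [89, 104, 110], [109, 125, 135], [90, 103, 108], [202, 229, 237]]
0.090 [317. 117.] [[94, 114, 120], [91, 106, 113], [102, 118, 125], [89, 105, 113], [179, 209, 219]]
0.100 [317. 101.] [[91, 109, 117], [49, 60, 70], [57, 64, 74], [45, 57, 69], [188, 217, 229]]
0.110 [317.  85.] [[87, 98, 106], [58, 68, 77], [45, 55, 62], [49, 64, 69], [172, 201, 216]]
0.120 [317.  68.] [[80, 95, 103], [38, 47, 58], [36, 49, 54], [47, 60, 69], [155, 160, 161]]
0.130 [317.  51.] [[75, 91, 99], [83, 98, 102], [83, 102, 107], [81, 99, 109], [182, 209, 224]]
0.140 [317.  34.] [[73, 89, 96], [83, 100, 107], [83, 99, 106], [84, 98, 109], [184, 213, 225]]
```

Colour samples show the bristles from +95 to +131 mm along tool x, so the handle end is 25 mm behind the TCP and the brush lies centred. Gripping the handle.

```bash
python3 -m crank '[{"turn":[0,0,0],"xyz":[0,0,0.025],"jaw":0.05},{"turn":[0,0,0],"xyz":[0,0,0.03],"jaw":0.05},{"turn":[0,0,0],"xyz":[0,0,0.025],"jaw":0.05},{"turn":[0,0,0],"xyz":[0,0,0.014],"jaw":0.05},{"turn":[0,0,0],"xyz":[0,0,0.005],"jaw":0.05},{"turn":[0,0,0],"xyz":[0,0,0],"jaw":0.05},{"turn":[0,0,0],"xyz":[0,0,0],"jaw":0.0},{"turn":[0,0,0],"xyz":[0,0,0],"jaw":0.0}]'; python3 -m crank '[{"turn":[0,0,0],"xyz":[0,0,0],"jaw":0.0},{"turn":[0,0,0],"xyz":[0,0,0],"jaw":0.0},{"turn":[0,0,0],"xyz":[0,0,0],"jaw":0.0},{"turn":[0,0,0],"xyz":[0,0,0],"jaw":0.0},{"turn":[0,0,0],"xyz":[0,0,0],"jaw":0.0},{"turn":[0,0,0],"xyz":[0,0,0],"jaw":0.0},{"turn":[0,0,0],"xyz":[0,0,0],"jaw":0.0},{"turn":[0,0,0],"xyz":[0,0,0],"jaw":0.0}]'; python3 -m crank '[{"turn":[0,0,0],"xyz":[0,0,-0.02],"jaw":0.0},{"turn":[0,0,0],"xyz":[0,0,-0.03],"jaw":0.0},{"turn":[0,0,0],"xyz":[0,0,-0.03],"jaw":0.0},{"turn":[0,0,0],"xyz":[0,0,-0.03],"jaw":0.0},{"turn":[0,0.131,0],"xyz":[0,0,0],"jaw":0.0},{"turn":[0,0.131,0],"xyz":[0,0,0],"jaw":0.0},{"turn":[0,0,0],"xyz":[0,0,0],"jaw":0.0},{"turn":[0,0,0],"xyz":[0,0,0],"jaw":0.0}]'
python3 st.py; python3 - <<'E'
from h import *
print(go(slope2world(B,-.05,0,.11)))
C,im=shoot("wrist","w9");s=env.state();M=R.from_rotvec(s["eef_rot"]).as_matrix()
for dx in np.arange(.03,.15,.01):
    print(f"{dx:.3f}",[im[int(v),int(u)].tolist() for u,v in[proj(C,s["tool_pos"]+M@[dx,d,-.013])[0] for d in(-.02,-.006,0,.006,.02)] if v>0])
E
```

```text
t: 34.55
tool_pos: [0.3534, -0.3258, 0.0058]
eef_rot: [-3.11, 0.436, -0.005]
force: [-0.8, 0.6, 0.5]
finger_gap: 0.401
finger_force: 0.0
t: 35.35
tool_pos: [0.3531, -0.3256, 0.0054]
eef_rot: [-3.109, 0.436, -0.004]
force: [-0.8, 0.2, 6.8]
finger_gap: 0.194
finger_force: 30.0
t: 36.15
tool_pos: [0.3526, -0.3252, 0.1149]
eef_rot: [3.057, -0.431, 0.388]
force: [0.1, -0.3, -0.2]
finger_gap: 0.199
finger_force: 30.0
q [-0.9945  0.3679  1.9979  0.2965  0.6082  0.6266] 
tool axes in bin
 [[ 0.9685 -0.0001  0.2489]
 [-0.0014 -1.      0.005 ]
 [ 0.2489 -0.0052 -0.9685]]
[ 0.09920347 -0.08242186  0.01933648]
0.030 [[179, 207, 218], [177, 204, 218], [57, 84, 111], [188, 219, 229], [225, 243, 249]]
0.040 [[86, 102, 111], [171, 198, 209], [64, 92, 117], [86, 102, 112], [221, 244, 249]]
0.050 [[73, 89, 94], [56, 82, 102], [61, 88, 111], [97, 129, 145], [225, 245, 250]]
0.060 [[84, 100, 104], [57, 83, 106], [65, 94, 118], [124, 180, 217], [208, 236, 244]]
0.070 [[94, 113, 121], [89, 129, 161], [151, 217, 245], [128, 183, 225], [190, 218, 229]]
0.080 [[77, 91, 98], [159, 179, 188], [232, 245, 248], [212, 233, 238], [179, 211, 225]]
0.090 [[187, 218, 231], [158, 183, 190], [244, 252, 253], [210, 231, 236], [188, 219, 228]]
0.100 [[198, 228, 234], [119, 145, 167], [112, 137, 157], [113, 139, 156], [203, 232, 240]]
0.110 [[58, 86, 100], [75, 92, 105], [92, 118, 129], [66, 83, 94], [96, 140, 167]]
0.120 [[172, 230, 248], [52, 61, 73], [89, 109, 124], [32, 40, 50], [177, 234, 250]]
0.130 []
0.140 []
```

```bash
python3 -m crank '[{"turn":[0,0.01,0],"xyz":[0.01,-0.01,0],"jaw":0.0},{"turn":[0,0,0],"xyz":[0.025,-0.02,0.005],"jaw":0.0},{"turn":[0,0,0],"xyz":[0.03,-0.025,0.005],"jaw":0.0},{"turn":[0,0,0],"xyz":[0.025,-0.02,0.005],"jaw":0.0},{"turn":[0,0,0],"xyz":[0.009,-0.008,0.005],"jaw":0.0},{"turn":[0,0,0],"xyz":[0,0,0],"jaw":0.0},{"turn":[0,0,0],"xyz":[0,0,0],"jaw":0.0},{"turn":[0,0,0],"xyz":[0,0,0],"jaw":0.0}]'; python3 st.py; python3 -c "
from h import *
print(go(slope2world(B,-.05,0,.0195)))"
```

```text
t: 37.0
tool_pos: [0.4726, -0.2729, 0.1215]
eef_rot: [3.054, -0.427, 0.405]
force: [-0.7, -0.9, 0.3]
finger_gap: 0.198
finger_force: 30.0
q [-0.7064  0.4147  1.8696  0.1922  0.6278  0.9998] 
tool axes in bin
 [[ 0.9656  0.0019  0.2599]
 [ 0.0006 -1.      0.005 ]
 [ 0.2599 -0.0047 -0.9656]]
[-0.00014947  0.001421    0.09071367]
```

```bash
python3 -m crank '[{"turn":[0,0,0],"xyz":[0,0.001,0.02],"jaw":0.0},{"turn":[0,0,0],"xyz":[0,0,0.025],"jaw":0.0},{"turn":[0,0,0],"xyz":[0,0,0.025],"jaw":0.0},{"turn":[0,0,0],"xyz":[0,0,0.015],"jaw":0.0},{"turn":[0,0,0],"xyz":[0,0,0.006],"jaw":0.0},{"turn":[0,0,0],"xyz":[0,0,0],"jaw":0.0},{"turn":[0,0,0],"xyz":[0.01,0,0],"jaw":0.0},{"turn":[0,0,0],"xyz":[0,0,0],"jaw":0.0}]'; python3 -m crank '[{"turn":[0,0,0],"xyz":[0.01,0,0],"jaw":0.0},{"turn":[0,0,0],"xyz":[0.015,0,0],"jaw":0.0},{"turn":[0,0,0],"xyz":[0.015,0,0],"jaw":0.0},{"turn":[0,0,0],"xyz":[0.015,0,0],"jaw":0.0},{"turn":[0,0,0],"xyz":[0.015,0,0],"jaw":0.0},{"turn":[0,0,0],"xyz":[0.011,0,0],"jaw":0.0},{"turn":[0,0,0],"xyz":[0,0,0],"jaw":0.0},{"turn":[0,0,0],"xyz":[0,0,0],"jaw":0.0}]'; python3 -c "
from h import *
print(go(slope2world(B,.041,0,.005)))"
```

```text
t: 37.8
tool_pos: [0.5065, -0.2838, 0.0379]
eef_rot: [3.051, -0.427, 0.41]
force: [0.2, -0.0, -0.2]
finger_gap: 0.194
finger_force: 30.0
t: 38.6
tool_pos: [0.5797, -0.3039, 0.0574]
eef_rot: [3.054, -0.427, 0.405]
force: [0.0, -0.2, -0.0]
finger_gap: 0.195
finger_force: 30.0
[-0.00020019  0.0008136   0.01440464]
```

```bash
python3 -m crank '[{"turn":[0,0,0],"xyz":[0,0,0.007],"jaw":0.0},{"turn":[0,0,0],"xyz":[0,0,0.004],"jaw":0.0},{"turn":[0,0,0],"xyz":[0,0,0.002],"jaw":0.0},{"turn":[0,0,0],"xyz":[0,0,0.001],"jaw":0.0},{"turn":[0,0,0],"xyz":[0,0,0],"jaw":0.0},{"turn":[0,0,0],"xyz":[0,0,0],"jaw":0.0},{"turn":[0,0,0],"xyz":[0,0,0],"jaw":0.0},{"turn":[0,0,0],"xyz":[0,0,0],"jaw":0.0}]'; python3 -m crank '[{"turn":[0,0,0],"xyz":[0,0,0.001],"jaw":0.0},{"turn":[0,0,0],"xyz":[0,0,0],"jaw":0.0},{"turn":[0,0,0],"xyz":[0,0,0],"jaw":0.0},{"turn":[0,0,0],"xyz":[0,0,0],"jaw":0.0},{"turn":[0,0,0],"xyz":[0,0,0],"jaw":0.0},{"turn":[0,0,0],"xyz":[0,0,0],"jaw":0.0},{"turn":[0,0,0],"xyz":[0,0,0],"jaw":0.0},{"turn":[0,0,0],"xyz":[0,0,0],"jaw":0.0}]'
```

```text
t: 39.4
tool_pos: [0.5828, -0.3047, 0.0439]
eef_rot: [3.054, -0.427, 0.404]
force: [-7.3, 1.9, 9.9]
finger_gap: 0.194
finger_force: 30.0
t: 40.2
tool_pos: [0.5829, -0.3047, 0.0436]
eef_rot: [3.054, -0.427, 0.405]
force: [-14.1, 4.8, 23.6]
finger_gap: 0.193
finger_force: 30.0
```

```bash
python3 -m crank '[{"turn":[0,0,0],"xyz":[0,0,-0.001],"jaw":0.0},{"turn":[0,0,0],"xyz":[0,0,0],"jaw":0.038},{"turn":[0,0,0],"xyz":[0,0,0],"jaw":0.038},{"turn":[0,0,0],"xyz":[0,0,0],"jaw":0.038},{"turn":[0,0,0],"xyz":[0,0,0],"jaw":0.038},{"turn":[0,0,0],"xyz":[0,0,0],"jaw":0.038},{"turn":[0,0,0],"xyz":[0,0,-0.01],"jaw":0.038},{"turn":[0,0,0],"xyz":[0,0,-0.02],"jaw":0.038}]'; python3 -m crank '[{"turn":[0,0,0],"xyz":[0,0,-0.03],"jaw":0.038},{"turn":[0,0,0],"xyz":[0,0,-0.04],"jaw":0.038},{"turn":[0,0,0],"xyz":[0,0,-0.04],"jaw":0.038},{"turn":[0,0,0],"xyz":[-0.02,0,-0.04],"jaw":0.038},{"turn":[0,0,0],"xyz":[-0.03,0,-0.02],"jaw":0.038},{"turn":[0,0,0],"xyz":[-0.02,0,0],"jaw":0.038},{"turn":[0,0,0],"xyz":[0,0,0],"jaw":0.038},{"turn":[0,0,0],"xyz":[0,0,0],"jaw":0.038}]'; python3 - <<'E'
from h import *
C,im=shoot("wrist","w10")
def bgr(s,y,h):
    u,v=proj(C,slope2world(B,s,y,h))[0]; return (round(u),round(v)),im[int(v),int(u)].tolist() if 0<=v<480 and 0<=u<640 else None
print("brush col")
for s in np.arange(.006,.105,.006): print(f"{s:.3f}",*[bgr(s,y,.017) for y in(.012,.005,0,-.005,-.012)])
hsv=cv2.cvtColor(im,cv2.COLOR_BGR2HSV)
m=(((hsv[...,0]<8)|(hsv[...,0]>172))&(hsv[...,1]>140)&(hsv[...,2]>50)).astype(np.uint8)
for c in cv2.findContours(m,0,1)[0]:
    if cv2.contourArea(c)>30:
        x,y,w,h=cv2.boundingRect(c);print("red",x,y,w,h,"low end",onslope(B,C,(x+w/2,y+h),.014))
print(env.state()["tool_pos"])
E
```

```text
t: 41.0
tool_pos: [0.5753, -0.3026, 0.0725]
eef_rot: [3.055, -0.427, 0.403]
force: [0.0, 0.7, -0.1]
finger_gap: 0.415
finger_force: 0.0
t: 41.8
tool_pos: [0.4682, -0.2732, 0.2195]
eef_rot: [3.053, -0.428, 0.407]
force: [1.3, 1.0, -0.3]
finger_gap: 0.417
finger_force: 0.0
brush col
0.006 ((305, 186), [50, 74, 94]) ((312, 186), [57, 81, 98]) ((317, 186), [55, 78, 99]) ((322, 186), [53, 79, 100]) ((329, 186), [52, 77, 95])
0.012 ((305, 180), [183, 240, 255]) ((312, 180), [173, 231, 249]) ((317, 180), [174, 231, 249]) ((322, 180), [177, 233, 249]) ((329, 180), [173, 232, 249])
0.018 ((305, 174), [166, 229, 246]) ((312, 174), [148, 204, 238]) ((317, 174), [153, 214, 243]) ((322, 174), [169, 230, 248]) ((329, 174), [168, 227, 246])
0.024 ((305, 168), [171, 232, 250]) ((312, 168), [61, 87, 111]) ((317, 168), [158, 218, 243]) ((322, 168), [137, 189, 226]) ((329, 168), [168, 227, 246])
0.030 ((304, 161), [178, 239, 254]) ((312, 161), [83, 119, 149]) ((317, 161), [150, 211, 240]) ((322, 161), [111, 165, 202]) ((329, 161), [175, 232, 249])
0.036 ((304, 155), [193, 244, 254]) ((312, 155), [94, 1
[... 1218 characters left out ...]
) ((312, 102), [85, 125, 158]) ((317, 102), [145, 208, 239]) ((322, 102), [117, 167, 209]) ((330, 102), [167, 227, 246])
0.090 ((304, 95), [170, 230, 248]) ((312, 95), [92, 136, 171]) ((317, 95), [147, 206, 239]) ((322, 95), [123, 177, 217]) ((330, 95), [170, 230, 247])
0.096 ((304, 88), [155, 217, 240]) ((312, 88), [94, 139, 174]) ((317, 88), [153, 213, 241]) ((322, 88), [128, 184, 223]) ((330, 88), [157, 215, 240])
0.102 ((304, 81), [175, 234, 250]) ((312, 81), [96, 144, 180]) ((317, 81), [144, 205, 239]) ((322, 81), [121, 181, 220]) ((330, 81), [174, 231, 249])
red 208 78 23 91 low end (np.float64(0.02247215857752885), np.float64(0.09543427151217454))
[ 0.46874763 -0.27343213  0.21928793]
```

```bash
python3 -c "
from rig import env
print(env.hand_in())"
```

```text
the job is handed in; nothing more can be done
None
```

The chisel and then the brush were turned end for end and put back in their own compartments (left and middle), cutting edge and bristles under the hood, front ends about 22 mm and 17 mm up the slope by the last wrist-camera measurement. The job was handed in at about 42 s with no verdict returned, and I never moved or touched the marker or the stones, though I did not re-measure them at the end.

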